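Stroke the air valve and listen for a leak with the contact probe

ROBOT

A 7-joint arm with a two-finger parallel gripper is mounted at the origin on a cart in front of the work surface, level with it; the furniture and walls round the work are solid. World frame = base frame: x ahead of the robot, y to its left, z up, the work surface at z = 0. Lengths are in m, angles in rad, forces in N, time in s.
With the tool pointing down it reaches from about 0.4 to 0.85 m from the base axis. Payload 10.4 kg.
Tool frame: the origin (TCP) lies midway between the tips of the shut fingers; the grasp point (between the pads) lies 19 mm behind it; z points along the fingers, y is the line along which they close (so a half turn about z gives the same grasp; the last joint's range is limited). The gripper opens to 85 mm and grips with 20 to 120 N. Pads are 22 mm wide; open, the fingers measure 114 mm over their backs; the gripper's body (76 mm by 85 mm) begins 54 mm behind the grasp point. The pads swing forward as they close: fully open they stand 13 mm farther back than shut.
Start: joints at [1.131, 0.332, -0.065, 1.46, 0.022, 1.35, -0.088], TCP at [0.253, -0.572, 0.209] pointing down, gripper open.
Joint ranges: [-2.6, 2.6], [-0.5, 2.12], [-1.47, 1.34], [0.16, 2.42], [-1.27, 4.41], [0.06, 2.06], [-2.6, 2.6]. Speed limits (rad/s): [2.22, 2.22, 2.79, 2.79, 3.14, 3.14, 3.14].

INTERFACE

Orientations are given as a unit quaternion [x, y, z, w].
In Python, from workcell import monitor, eyes, manip gives the robot as it stands.
- The arm moves only by the tool send_rows, never from a script. Its arguments are lists of equal length, an entry for each row: "offset": the shift along the tool's x, y, z in mm, a list of three; "roll": the turn about the tool's z in rad. In form: {"offset": [[tx, ty, tz], ...], "roll": [roll, ...]}. A call has exactly 5 rows; each row is the pose to reach, as a shift and turn from the pose commanded when the call began, along the tool's axes at that moment; what a row does not reach only later rows make up. A row lasts 1/12 s, in which the tool goes at most 41.7 mm and 7.16 degrees, less where a joint would pass 70% of its speed; a pose out of reach is approached as far as the arm can. A call with a gripper value outside its range is refused whole. "jaw" is the opening, from 0 (shut) to 1 (fully open), set as the call begins (left out, the last holds). The fingers move at their own pace and stop on an object; "newtons" is the grip in N (left out, the last holds). Time passes only in rows, so rows that repeat a pose let the fingers close, or fill a call up. It gives the time, the measured TCP pose, the force and the opening at its end, in the units of the state.
- monitor.get_obs(): the state, without advancing time (a new reading comes with each control period).
- eyes.camera(name): name is "side" or "top" or "wrist"; returns (picture, depth): 400x640x3 uint8, blue, green, red; 400x640 float32, m along the optical axis (not along the pixel's ray), 0 where there is no reading.
- eyes.camera_params(name): a dict with "fovy" (degrees; the focal length in pixels is half the picture's height over the tangent of half this angle, whatever the lens; pixels are square), "cx", "cy" (the principal point, pixels), "R" (3x3) and "t" (3): a world point X has camera coordinates R X + t. Camera axes: x right, y down, z forward; pixel columns grow to the right and rows downward; lengths in m; the calibration is good to about 2 mm. The wrist camera is an equidistant fisheye: a pixel r from the principal point sees the ray r / f radians off the axis. A picture is of the moment at which its call begins: read the wrist's pose just before it. camera_params takes no time and is no camera call; for the wrist camera it gives the pose at the moment of the call.
- manip.hand_in(): hands the job in, once; it reports no verdict.
The state is a dict: "clock": time; "joint_pos": joint angles; "joint_velocities": joint speeds; "tau": joint torques, N m; "position": TCP position; "ee_rot": TCP orientation; "ft_force": force on the tool from outside, world axes, zero at the start; "torque": the same for the moment, N m; "grip_width": opening from 0.0 (shut) to 1.0 (fully open).
Only numpy, scipy, OpenCV 4.12 (cv2) and the standard library are available. Lean on these libraries where they do the work, as an engineer would, in place of code of your own. Each camera call takes 0.05 s, during which the arm holds its last target. There are 200 camera calls.

TASK

Check that the air receiver's shut-off valve seals: pull its round knob fully out and push it fully home again to reseat it, and only then take the listening probe out of the wooden block and set its nose on the dot of the ringed round boss on the valve block. Hold the probe square to the boss's sloping face and press gently, so that the spring nose is about half way in (never hard), and finish like that, still holding the probe there steadily; leave the tin, the jar and the pliers where they are.

Things in the scene. Friction and masses are not known exactly. Their poses are not given: they have to be found in the camera images.
- receiver: air receiver unit, fixed: foot plate 165 x 200 mm; at its back a lying tank (72 mm diameter, top 91 mm high, dial gauge on it up to 142 mm); in front an aluminium valve block 112 mm wide, top 58 mm high, its front face 50 mm before the origin, knob on the left of it, boss on the right of its top. Origin on the bench at the block's rear, x to the back (front looks along -x), y left, z up.
- knob_grip (a point): middle of the valve's round black pull knob: 26 mm diameter, 25 mm long, axis along the receiver's x, 36 mm above the bench, on an 8 mm spindle from the block's front (18 mm clear behind the knob, 6 of them taken by a gland round the spindle). Axes as the receiver. Can be pinched across its sides (y) from above.
- valve_knob (a joint): travel of the knob, m: 0 = home (valve shut), 0.025 = fully out, straight out along the receiver's -x. A ball detent holds it at either end and takes about 4 N to leave and snaps in over the last 4 mm; it stays where it is left.
- boss: listening boss: round aluminium boss, 29 mm diameter, flat face 25 mm, that leans 25 degrees to the front out of the block's top; a fine ring (17 mm) with a dot at its centre is cut in the face. Origin at the dot, z square out of the face (up and to the front), y along the receiver's y; dot 78 mm above the bench, 33 mm before and 30 mm right of the receiver's origin.
- stand: wooden tool block, 62 x 104 x 58 mm high, fixed: the probe stands in its largest hole (23 mm wide, 54 mm deep, 20 mm to the right (-y) of the middle); the two small holes are empty. Origin under its middle, y along its length towards the small holes, z up. A bench lamp, 550 mm tall, base 125 mm, always stands behind the block at x 0.62, y 0.15 m: keep the arm clear of it.
- probe: listening probe, about 0.12 kg: grey handle 34 (x) x 28 (y, over rubber grips) x 80 (z) mm, display on its -x side; under it a steel neck 21 mm thick, 30 mm long, and a thin sprung nose with a 7 mm ball end. Origin at the centre of the handle's underside, z up the handle. Starts upright in the block's hole, handle resting on it: lift over 52 mm. Grip across y, about 40 mm above the origin.
- probe_tip (a point): the end of the probe's nose, on the probe's axis, 50 mm below the probe's origin when the nose is fully out; axes as the probe.
- probe_nose (a joint): how far the nose is pushed in, m: 0 = fully out, 0.010 = bottomed. It starts to move at 1.4 N and takes 0.7 N more for each mm (4.9 N half way in).
- tin: paint tin, 78 mm diameter, 77 mm high, stands near the tool block; origin under its middle. To be left alone.
- jar: glass jar with a lid, 72 mm diameter, 102 mm high, stands near the tool block; origin under its middle. To be left alone.
- pliers: pliers, 57 x 218 x 17 mm, lying flat in front of the receiver unit; origin under their middle. To be left alone.
Things that resemble listed ones, but are neither listed nor needed, are in the scene too. Several things have the shape of the probe; the one meant has the colours described above.

How it is judged:
By the outcome, as a careful person would: the job done as asked, in the order asked, and still so for the second after the job is handed in, while the arm keeps its last pose, push and grip.
It also fails if it takes over 72 s, if anything falls off the work surface, if the arm or the gripper's body presses on something with over 40 N, if the wrist force passes 120 N, or if a joint passes its speed limit or range.

## Working session

There is one attempt and no reset: what is moved stays moved. The work goes in short steps, Python scripts to look and compute and a tool call to move; the robot and the scene stay as the last step left them, time stands still between calls to the robot, and variables do not carry over. Pictures are saved under pics/ and viewed, on a budget of 15 in all, crops included, one or two more only if the job needs it, and the job is handed in when it is done.

Besides the shell and the picture viewer there is one more tool, called after "Emit:" in YAML: its name, and indented under it one key for each argument. send_rows: Moves the arm, as the interface text tells. Its arguments: {"type":"object","properties":{"offset":{"type":"array"},"roll":{"type":"array"},"jaw":{"type":"number"},"newtons":{"type":"number"}},"required":["offset","roll"]}

```bash
mkdir -p pics; ls
cat > h.py <<'E'
import numpy as np, cv2
from workcell import monitor, eyes, manip
from scipy.spatial.transform import Rotation as R
def cam(n):
    p=eyes.camera_params(n); im,d=eyes.camera(n); return im,d,p
def foc(p,h=400): return h/2/np.tan(np.radians(p['fovy'])/2)
def cloud(d,p):
    f=foc(p); v,u=np.mgrid[0:400,0:640]
    c=np.stack([(u-p['cx'])/f*d,(v-p['cy'])/f*d,d],-1)
    return (c-np.array(p['t']))@np.array(p['R'])
def proj(X,p):
    c=np.array(p['R'])@np.array(X)+np.array(p['t']); f=foc(p); return c[0]/c[2]*f+p['cx'],c[1]/c[2]*f+p['cy']
E
python3 - <<'E'
from h import *
o=monitor.get_obs(); print({k:np.round(v,3).tolist() for k,v in o.items()})
for n in('top','side'):
    im,d,p=cam(n); cv2.imwrite(f'pics/{n}1.png',im); np.savez(f'{n}1.npz',im=im,d=d,X=cloud(d,p)); print(n,p)
E
```

```text
pics
{'clock': 0.0, 'joint_pos': [1.131, 0.333, -0.065, 1.461, 0.022, 1.35, -0.089], 'joint_velocities': [-0.002, -0.001, 0.001, 0.001, 0.001, 0.0, 0.0], 'tau': [0.002, -62.544, 0.05, -39.161, 0.016, 0.01, -0.0], 'position': [0.253, -0.571, 0.208], 'ee_rot': [0.978, 0.207, -0.0, -0.001], 'ft_force': [-0.435, -1.192, 0.323], 'torque': [-0.001, -0.009, 0.02], 'grip_width': 1.003}
top {'fovy': 56.5301200961229, 'cx': 320.74907365266, 'cy': 197.78742575428157, 'R': array([[-0.01465687, -0.99988027,  0.00496233],
       [-0.99210372,  0.01392427, -0.12464478],
       [ 0.12456076, -0.00675005, -0.99218902]]), 't': array([0.2397258 , 0.54631581, 0.85450579])}
side {'fovy': 50.10983104544198, 'cx': 325.5303495909016, 'cy': 198.46524203378712, 'R': array([[-0.99586097, -0.08905393, -0.01817508],
       [-0.01386764,  0.34650337, -0.93794622],
       [ 0.08982552, -0.93381198, -0.34630415]]), 't': array([0.56657965, 0.00573151, 1.41686956])}
```

View pics/top1.png

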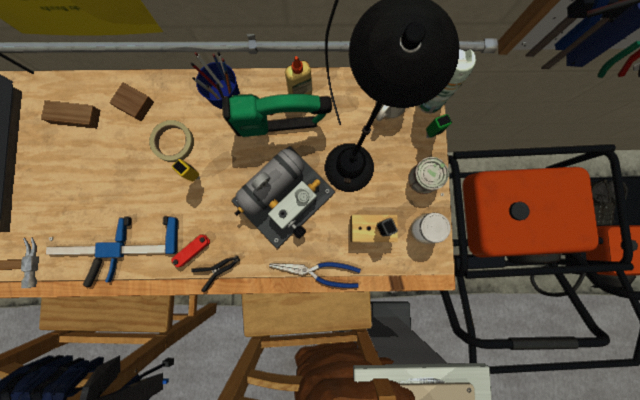

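View pics/side1.png

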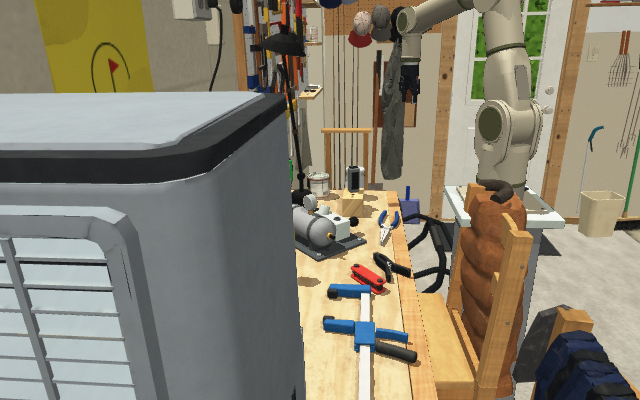

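Top view: the receiver is at about (283,195) with its black knob at (299,231) and the boss near (313,184). The tool block is at (370,229), the pliers at (315,272), and the tin and jar at about (430,230) and (430,175). Three things have the probe's shape: grey in the block at (388,228), yellow at (183,168) and green at (438,124). The grey one in the block fits the description, and I'll confirm it in a crop. The orange fitting and the receiver's yaw also need a closer look.

Run:
```python
from h import *
z=np.load('top1.npz'); im,X=z['im'],z['X']
c=im[140:290,220:460]; c=cv2.resize(c,None,fx=3.3,fy=3.3,interpolation=cv2.INTER_CUBIC); cv2.imwrite('pics/crop1.png',c)
for n,(u,v) in dict(knob=(299,231),probetop=(388,228),block=(360,228),boss=(293,204),tin=(432,229),jar=(430,175),base=(245,210),bench=(340,250)).items(): print(n,np.round(X[v,u],3))
# rectangles of height band tops
def rect(m,n):
    P=X[m][:,:2].astype(np.float32)
    r=cv2.minAreaRect(P*1000); print(n,len(P),np.round(r[0],1),np.round(r[1],1),round(r[2],2))
roi=np.zeros(im.shape[:2],bool); roi[205:265,345:402]=1
rect(roi&(abs(X[...,2]-.058)<.005),'block')
rect(roi&(abs(X[...,2]-.138)<.006),'probe')
roi[:]=0; roi[140:250,225:338]=1
rect(roi&(abs(X[...,2]-.058)<.004),'valveblock')
for h in (0.08,.004,.008,.012): rect(roi&(abs(X[...,2]-h)<.002),f'h{h}')
```

```text
knob [0.471 0.284 0.05 ]
probetop [0.471 0.093 0.139]
block [0.475 0.143 0.059]
boss [0.533 0.297 0.057]
tin [ 0.469 -0.01   0.1  ]
jar [ 0.594 -0.02   0.073]
base [0.519 0.404 0.076]
bench [0.425 0.187 0.   ]
block 945 [475.1 109.9] [103.6  59.9] 89.18
probe 182 [474.9  90.3] [32.6 25.8] 25.49
valveblock 978 [549.6 299.8] [ 99.1 261.6] 33.08
h0.08 285 [585.9 349.1] [123.2 158.8] 10.44
h0.004 714 [565.8 330.7] [280.5 272.4] 89.16
h0.008 1519 [570.1 308.6] [169.8 332.1] 43.65
h0.012 339 [586.6 291.8] [160.1 280.5] 42.11
```

View pics/crop1.png

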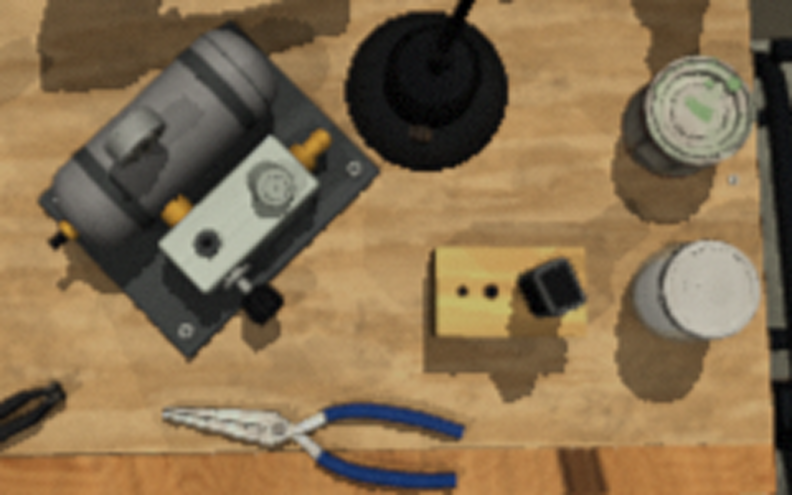

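The crop confirms it. The grey handle with the black top, in the stand's largest hole at crop (553,287), is the probe. The ringed boss is at crop (275,187) and the knob at (263,301). The tool moves can't tilt, so the 25° lean has to come from pivoting the probe in a light grip, against the block's hole. Next I'll refine the poses.

Run:
```python
from h import *
z=np.load('top1.npz'); im,X=z['im'],z['X']
def comp(m,seed):
    n,l=cv2.connectedComponents(m.astype(np.uint8),connectivity=4); return l==l[seed[1],seed[0]]
def rect(m):
    r=cv2.minAreaRect(X[m][:,:2].astype(np.float32)*1000); print(m.sum(),np.round(r[0],1),np.round(r[1],1),round(r[2],2))
Z=X[...,2]
for tol in (.004,.006): rect(comp(abs(Z-.058)<tol,(293,204)))
# foot plate dark: top plane
k=comp((Z>.03)&(Z<.056)&(im.max(2)<60),(299,231)); rect(k); print('knob',np.round(np.median(X[k],0),3),np.round(X[k].max(0),3))
v,u=np.nonzero(comp(abs(Z-.138)<.01,(388,228))); rect(comp(abs(Z-.138)<.01,(388,228)))
# boss: points above 66mm near px(303,197)
r=np.zeros(Z.shape,bool); r[180:212,288:322]=1; r&=(Z>.066)&(Z<.09); P=X[r]; print('boss',len(P),np.round(P.mean(0),4),np.linalg.svd(P-P.mean(0))[2][2])
# predicted dot from rect with yaw
# pliers extents, lamp head
p=np.zeros(Z.shape,bool); p[255:290,262:365]=1; p&=(Z>.008)&(Z<.03); print('pliers',X[p].min(0),X[p].max(0), X[p][X[p][:,1].argmax()])
for h in (.2,.3,.4,.5):
    m=(abs(Z-h)<.05)&(X[...,0]>.3)&(X[...,0]<1)&(X[...,1]<.4)&(X[...,1]>-.1); print('lamp',h,m.sum(),X[m].min(0) if m.any() else '',X[m].max(0) if m.any() else '')
pw=eyes.camera_params('wrist'); o=monitor.get_obs(); T=R.from_quat(o['ee_rot']).as_matrix(); Rw=np.array(pw['R']); C=-Rw.T@np.array(pw['t'])
print('cam in tool',T.T@(C-o['position']),'axis in tool\n',(Rw@T).round(2),pw['fovy'],pw['cx'],pw['cy']); print(T.round(3))
```

```text
878 [538.6 304.6] [ 65.3 110.9] 42.8
958 [537.6 304.5] [ 68.1 111.4] 43.53
108 [470.6 284.4] [23.3 24.8] 43.61
knob [0.471 0.284 0.046] [0.483 0.298 0.053]
196 [475.3  90.5] [33.6 25.8] 25.68
boss 150 [0.5511 0.2761 0.077 ] [-0.00571533  0.09777649  0.99519199]
pliers [0.33759858 0.14081547 0.00805109] [0.39761876 0.35770962 0.01975789] [0.39227978 0.35770962 0.0123774 ]
lamp 0.2 6545 [ 0.62773269 -0.09996637  0.15002278] [0.90286667 0.39996116 0.24999335]
lamp 0.3 927 [ 0.63658347 -0.09959751  0.25000006] [0.90233888 0.39984648 0.3499627 ]
lamp 0.4 37 [0.65084275 0.138205   0.35039337] [0.65687676 0.14690075 0.37267116]
lamp 0.5 9597 [0.60774644 0.06435241 0.46660293] [0.73240292 0.19748907 0.549998  ]
cam in tool [ 0.0742737  -0.00028048 -0.16470742] axis in tool
 [[ 0.    1.   -0.  ]
 [-0.96  0.   -0.29]
 [-0.29  0.    0.96]] 65.70646984690485 321.7741809466356 203.89036326904542
[[ 0.914  0.405 -0.001]
 [ 0.405 -0.914  0.001]
 [-0.    -0.001 -1.   ]]
```

Emit:
send_rows:
  offset:
    - [30,-28,0]
    - [60,-55,0]
    - [90,-83,0]
    - [120,-110,0]
    - [150,-138,0]
  roll: [0,0,0,0,0]
  jaw: 0.6
  newtons: 40

```text
clock: 0.52
position: [0.3346, -0.3827, 0.2084]
ee_rot: [0.978, 0.207, -0.0, -0.0]
ft_force: [0.6, -0.5, -0.1]
grip_width: 0.599
```

Emit:
send_rows:
  offset:
    - [30,-28,0]
    - [60,-55,0]
    - [90,-83,0]
    - [120,-110,0]
    - [150,-138,0]
  roll: [0,0,0,0,0]

```text
clock: 0.93
position: [0.4158, -0.1958, 0.2086]
ee_rot: [0.978, 0.207, -0.0, 0.0]
ft_force: [0.8, -0.9, 0.1]
grip_width: 0.598
```

Emit:
send_rows:
  offset:
    - [25,-30,0]
    - [45,-65,0]
    - [62,-102,0]
    - [79,-139,0]
    - [96,-175,0]
  roll: [0,0,0,0,0]

```text
clock: 1.35
position: [0.432, 0.0032, 0.2086]
ee_rot: [0.978, 0.207, -0.0, 0.0]
ft_force: [1.4, 0.4, 0.2]
grip_width: 0.596
```

Emit:
send_rows:
  offset:
    - [21,-34,0]
    - [42,-68,0]
    - [63,-102,0]
    - [84,-136,0]
    - [105,-170,0]
  roll: [0,0,0,0,0]

```text
clock: 1.77
position: [0.4596, 0.2009, 0.2088]
ee_rot: [0.978, 0.207, 0.0, 0.0]
ft_force: [0.9, -1.5, 0.1]
grip_width: 0.603
```

Emit:
send_rows:
  offset:
    - [21,-34,0]
    - [44,-71,0]
    - [44,-71,0]
    - [44,-71,0]
    - [44,-71,0]
  roll: [-0.12,-0.24,-0.343,-0.343,-0.343]

```text
clock: 2.18
position: [0.471, 0.2816, 0.2081]
ee_rot: [0.929, 0.37, -0.001, -0.0]
ft_force: [-0.5, -0.9, 0.2]
grip_width: 0.605
```

```bash
cat >> h.py <<'E'
def obs():
    o=monitor.get_obs(); return np.array(o['position']),R.from_quat(o['ee_rot']).as_matrix(),o
def to(target,yaw=None):
    "offset (mm) and roll to reach TCP target; yaw=tool x heading, deg"
    P,T,o=obs(); off=T.T@(np.array(target)-P)*1000
    y=np.degrees(np.arctan2(T[1,0],T[0,0])); r=0 if yaw is None else -np.radians((yaw-y+180)%360-180)
    print('offset',off.round(1),'roll',round(r,3),'yaw now',y.round(2),'pos',P.round(4),'F',np.round(o['ft_force'],1))
def fcloud(d,p,valid=None):
    f=foc(p); v,u=np.mgrid[0:400,0:640]; a=u-p['cx']; b=v-p['cy']; r=np.hypot(a,b)+1e-9; th=r/f
    s=np.tan(th)/r; c=np.stack([a*s*d,b*s*d,d],-1)
    return (c-np.array(p['t']))@np.array(p['R'])
def fproj(X,p):
    c=np.array(p['R'])@np.array(X)+np.array(p['t']); f=foc(p); h=np.hypot(c[0],c[1]); th=np.arctan2(h,c[2]); return f*th*c[0]/h+p['cx'],f*th*c[1]/h+p['cy']
E
python3 - <<'E'
from h import *
to([.4706,.2844,.2],43.6)
im,d,p=cam('wrist'); np.savez('w1.npz',im=im,d=d,X=fcloud(d,p)); cv2.imwrite('pics/w1.png',im)
print(p)
E
```

```text
offset [ 1.6 -2.3  8.1] roll -0.004 yaw now 43.38 pos [0.471  0.2816 0.2081] F [-0.5 -0.9  0.2]
{'fovy': 65.70646984690485, 'cx': 321.7741809466356, 'cy': 203.89036326904542, 'R': array([[ 6.87308298e-01, -7.26365817e-01, -5.26842023e-05],
       [-6.94230127e-01, -6.56921913e-01,  2.94105646e-01],
       [-2.13662897e-01, -2.02104676e-01, -9.55772916e-01]]), 't': array([-0.11884685,  0.47364407,  0.53572147])}
```

View pics/w1.png

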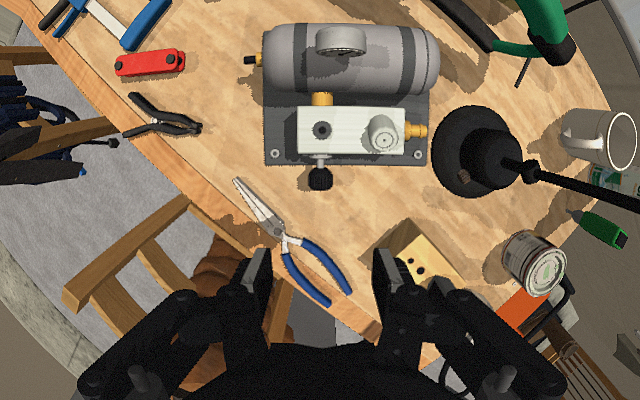

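Wrist view: the receiver is square to the image. The knob is at (320,178), the boss dot at about (384,140), the block's top at (299..406, 107..153) and the pliers' tip at (237,180). Now for the coordinates.

Run:
```python
from h import *
z=np.load('w1.npz'); im,X=z['im'],z['X']; Z=X[...,2]
def comp(m,seed):
    n,l=cv2.connectedComponents(m.astype(np.uint8),connectivity=4); return l==l[seed[1],seed[0]]
def rect(m,n):
    r=cv2.minAreaRect(X[m][:,:2].astype(np.float32)*1000); print(n,m.sum(),np.round(r[0],1),np.round(r[1],1),round(r[2],2)); return r
m=comp((abs(Z-.058)<.004)&(im.min(2)>90),(350,120)); r=rect(m,'block')
v,u=np.nonzero(m); print(u.min(),u.max(),v.min(),v.max(), 'z',np.median(Z[m]))
k=comp((Z>.02)&(Z<.056)&(im.max(2)<70),(320,178)); rect(k,'knob'); print('top',np.percentile(Z[k],98))
f=comp((abs(Z-.008)<.006)&(im.max(2)<110),(285,140)); rect(f,'foot'); print(np.median(Z[f]))
yaw=np.radians(43.5)
xr=np.array([np.cos(yaw),np.sin(yaw)]); yr=np.array([-xr[1],xr[0]])
b=np.zeros(Z.shape,bool); b[110:160,365:408]=1; b&=(Z>.064)&(Z<.1); P=X[b]; Q=P-P.mean(0); n=np.linalg.svd(Q,full_matrices=False)[2][2]
print('boss pts',len(P),'xr',np.percentile(P[:,:2]@xr,[1,50,99]),'yr',np.percentile(P[:,:2]@yr,[1,50,99]),'z',np.percentile(P[:,2],[1,50,99]),n, 'n_r',n[:2]@xr,n[:2]@yr)
print('dot px',X[140,384], 'knob px',X[178,320])
print('knob r',X[178,320][:2]@xr,X[178,320][:2]@yr,'dot',X[140,384][:2]@xr,X[140,384][:2]@yr,'block',np.array(r[0])/1e3@xr,np.array(r[0])/1e3@yr)
g=im[95:165,360:412]; cv2.imwrite('pics/boss.png',cv2.resize(g,None,fx=8,fy=8,interpolation=cv2.INTER_CUBIC))
```

```text
block 3977 [532.8 298.7] [ 49.5 111.7] 43.37
297 405 106 154 z 0.057452951579141494
knob 472 [471.1 284. ] [23.2 25.5] 43.48
top 0.04968887361346116
foot 2812 [492.2 356.3] [112.1  62.2] 45.03
0.007420863188303737
boss pts 804 xr [0.57264516 0.5888236  0.60463344] yr [-0.19245929 -0.17812823 -0.16578683] z [0.0645553  0.07682765 0.08300391] [-0.0165309   0.14740639  0.98893786] n_r 0.08947677678034194 0.1183039375086706
dot px [0.5469281  0.2713384  0.07727687] knob px [0.47214582 0.28575497 0.04791739]
knob r 0.5391832150829571 -0.1177244042493717 dot 0.5835046539892581 -0.17965854379833535 block 0.5921297121623788 -0.15009046629233816
```

View pics/boss.png

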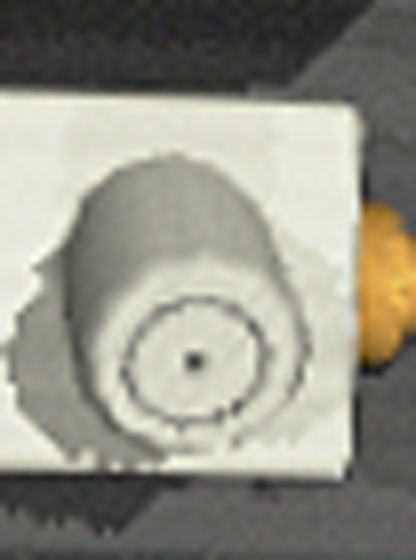

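Everything agrees to within 1 mm: receiver yaw 43.4°, knob at (0.471, 0.284) and dot at (0.547, 0.271, 0.078). I'll go down on the knob and grip it.

Emit:
send_rows:
  offset:
    - [1,-1,35]
    - [1.4,-1.5,75]
    - [1.4,-1.5,115]
    - [1.4,-1.5,150]
    - [1.4,-1.5,170]
  roll: [0,0,0,0,0]

```text
clock: 2.65
position: [0.4704, 0.2803, 0.0351]
ee_rot: [0.93, 0.368, -0.002, 0.001]
ft_force: [-0.5, -0.5, 0.1]
grip_width: 0.601
```

Emit:
send_rows:
  offset:
    - [0,0,10]
    - [0,0,20]
    - [0,0,20]
    - [0,0,20]
    - [0,0,20]
  roll: [0,0,0,0,0]

```text
clock: 3.07
position: [0.4722, 0.2842, 0.0202]
ee_rot: [0.929, 0.37, 0.001, 0.0]
ft_force: [0.0, -0.1, -0.0]
grip_width: 0.599
```

Emit:
send_rows:
  offset:
    - [0,0,0]
    - [0,0,0]
    - [0,0,0]
    - [0,0,0]
    - [0,0,0]
  roll: [0,0,0,0,0]
  jaw: 0.1
  newtons: 40

```text
clock: 3.48
position: [0.4714, 0.2845, 0.0194]
ee_rot: [0.929, 0.371, 0.0, -0.0]
ft_force: [-2.7, 0.9, 6.9]
grip_width: 0.223
```

Emit:
send_rows:
  offset:
    - [0,0,0]
    - [0,0,0]
    - [0,0,0]
    - [0,0,0]
    - [0,0,0]
  roll: [0,0,0,0,0]

```text
clock: 3.9
position: [0.4713, 0.2845, 0.0194]
ee_rot: [0.929, 0.371, 0.0, -0.0]
ft_force: [-2.3, 0.5, 7.3]
grip_width: 0.221
```

The width, 19 mm against the knob's 26, and the upward force suggest the pads sit above the knob's middle. I'll regrip a little lower.

Emit:
send_rows:
  offset:
    - [0,0,0]
    - [0,0,0]
    - [0,0,3]
    - [0,0,7]
    - [0,0,7]
  roll: [0,0,0,0,0]
  jaw: 0.55

```text
clock: 4.32
position: [0.4708, 0.2834, 0.0107]
ee_rot: [0.929, 0.371, -0.001, 0.0]
ft_force: [-0.7, -0.3, -0.1]
grip_width: 0.551
```

Emit:
send_rows:
  offset:
    - [0,0,0]
    - [0,0,0]
    - [0,0,0]
    - [0,0,0]
    - [0,0,0]
  roll: [0,0,0,0,0]
  jaw: 0.1

```text
clock: 4.73
position: [0.4709, 0.2841, 0.0118]
ee_rot: [0.929, 0.371, -0.0, -0.0]
ft_force: [-2.5, -0.6, 3.6]
grip_width: 0.282
```

Emit:
send_rows:
  offset:
    - [0,0,0]
    - [0,0,0]
    - [0,0,0]
    - [0,0,0]
    - [0,0,0]
  roll: [0,0,0,0,0]

```text
clock: 5.15
position: [0.4709, 0.2841, 0.0117]
ee_rot: [0.929, 0.371, -0.0, -0.0]
ft_force: [-5.5, 0.1, 4.8]
grip_width: 0.277
```

Emit:
send_rows:
  offset:
    - [-3,0,0]
    - [-8,0,0]
    - [-14,0,0]
    - [-20,0,0]
    - [-25,0,0]
  roll: [0,0,0,0,0]

```text
clock: 5.57
position: [0.4543, 0.2684, 0.012]
ee_rot: [0.929, 0.371, 0.002, -0.001]
ft_force: [-1.4, 4.4, -1.5]
grip_width: 0.277
```

Emit:
send_rows:
  offset:
    - [-2,0,0]
    - [-2,0,0]
    - [-2,0,0]
    - [-2,0,0]
    - [-2,0,0]
  roll: [0,0,0,0,0]

```text
clock: 5.98
position: [0.4528, 0.2668, 0.012]
ee_rot: [0.929, 0.371, 0.002, -0.001]
ft_force: [2.5, 7.5, -6.2]
grip_width: 0.277
```

Run:
```python
from h import *
to([.471,.284,.012],43.45)
im,d,p=cam('wrist'); im2,_,_=cam('top')
a=cv2.resize(im[60:260,200:440],None,fx=1.6,fy=1.6); b=cv2.resize(im2[170:270,250:350],None,fx=3.2,fy=3.2)
cv2.imwrite('pics/k1.png',np.hstack([a,b]))
X=fcloud(d,p); print('dot check',[np.round(fproj([.547,.271,.078],p),1)],'block front edge px',np.round(fproj([.4993+.0085,.268+.0095,.058],p),1))
```

```text
offset [25.   0.1  0.1] roll 0.002 yaw now 43.55 pos [0.4528 0.2668 0.012 ] F [ 2.5  7.5 -6.2]
dot check [array([497.6, 130.1])] block front edge px [398.  181.4]
```

View pics/k1.png

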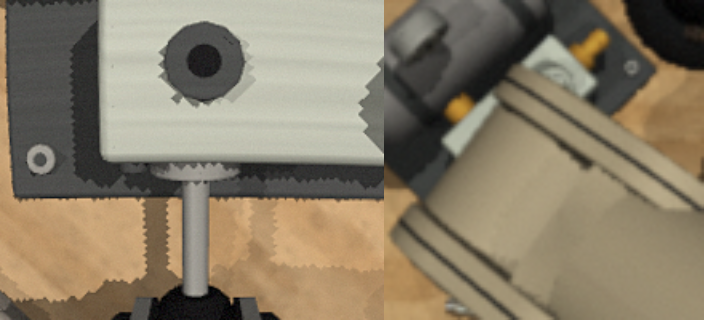

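The wrist view shows the spindle drawn well out behind the knob, and TCP travel is 25.0 mm with a stop-like reaction. I'll tug once more to confirm the stop, then push home.

Emit:
send_rows:
  offset:
    - [-1,0,0]
    - [-2,0,0]
    - [-2,0,0]
    - [-2,0,0]
    - [-2,0,0]
  roll: [0,0,0,0,0]

```text
clock: 6.5
position: [0.4527, 0.2669, 0.0122]
ee_rot: [0.929, 0.371, 0.004, -0.002]
ft_force: [9.8, 13.8, -14.2]
grip_width: 0.276
```

Emit:
send_rows:
  offset:
    - [5,0,0]
    - [11,0,0]
    - [17,0,0]
    - [23,0,0]
    - [28,0,0]
  roll: [0,0,0,0,0]

```text
clock: 6.92
position: [0.4693, 0.2825, 0.0118]
ee_rot: [0.929, 0.371, -0.002, 0.001]
ft_force: [-3.4, 2.0, 4.4]
grip_width: 0.279
```

Emit:
send_rows:
  offset:
    - [2,0,0]
    - [3,0,0]
    - [3,0,0]
    - [3,0,0]
    - [3,0,0]
  roll: [0,0,0,0,0]

```text
clock: 7.33
position: [0.471, 0.2841, 0.0115]
ee_rot: [0.929, 0.371, -0.002, 0.001]
ft_force: [-11.5, -3.9, 11.6]
grip_width: 0.272
```

Emit:
send_rows:
  offset:
    - [1,0,0]
    - [2,0,0]
    - [2,0,0]
    - [2,0,0]
    - [2,0,0]
  roll: [0,0,0,0,0]

```text
clock: 7.75
position: [0.471, 0.2841, 0.0113]
ee_rot: [0.929, 0.371, -0.004, 0.002]
ft_force: [-18.1, -10.6, 20.3]
grip_width: 0.281
```

Emit:
send_rows:
  offset:
    - [-2,0,0]
    - [-3,0,0]
    - [-3,0,0]
    - [-3,0,0]
    - [-3,0,0]
  roll: [0,0,0,0,0]

```text
clock: 8.17
position: [0.4709, 0.2841, 0.0116]
ee_rot: [0.929, 0.371, -0.001, 0.0]
ft_force: [-8.3, -0.9, 8.1]
grip_width: 0.28
```

Emit:
send_rows:
  offset:
    - [0,0,0]
    - [0,0,0]
    - [0,0,0]
    - [0,0,-15]
    - [0,0,-40]
  roll: [0,0,0,0,0]
  jaw: 0.55

```text
clock: 8.58
position: [0.4708, 0.2835, 0.0508]
ee_rot: [0.929, 0.371, -0.002, 0.0]
ft_force: [1.1, -0.1, 0.1]
grip_width: 0.548
```

Emit:
send_rows:
  offset:
    - [0,0,-40]
    - [0,0,-80]
    - [0,0,-120]
    - [0,0,-155]
    - [0,0,-155]
  roll: [0,0,0,0,0]

```text
clock: 9.0
position: [0.4742, 0.287, 0.2151]
ee_rot: [0.929, 0.371, 0.005, -0.0]
ft_force: [0.4, 0.8, 0.3]
grip_width: 0.55
```

Run:
```python
from h import *
to([.4752,.0904,.215],25.7)
im,d,p=cam('wrist'); X=fcloud(d,p); Z=X[...,2]
u,v=np.round(fproj([.471,.284,.048],p)).astype(int); print(u,v)
m=(Z>.02)&(Z<.056)&(im.max(2)<70); n,l=cv2.connectedComponents(m.astype(np.uint8),connectivity=4); k=l==l[v,u]
r=cv2.minAreaRect(X[k][:,:2].astype(np.float32)*1000); print(k.sum(),r)
```

```text
offset [-134.7  143.2   -0.8] roll 0.312 yaw now 43.56 pos [0.4742 0.287  0.2151] F [0.4 0.8 0.3]
321 185
448 ((470.5178527832031, 284.98651123046875), (22.861284255981445, 26.083148956298828), 43.626590728759766)
```

The knob measures home, within 0.3 mm of its start along the axis. On to the probe.

Emit:
send_rows:
  offset:
    - [-28,30,0]
    - [-56,59,0]
    - [-84,89,0]
    - [-112,119,0]
    - [-134.7,143.2,0]
  roll: [0,0.08,0.16,0.24,0.312]

```text
clock: 9.47
position: [0.4724, 0.0847, 0.2068]
ee_rot: [0.976, 0.219, -0.0, 0.0]
ft_force: [0.5, -0.7, 0.6]
grip_width: 0.55
```

Emit:
send_rows:
  offset:
    - [0,0,10]
    - [0,0,20]
    - [0,0,20]
    - [0,0,20]
    - [0,0,20]
  roll: [0,0,0,0,0]

```text
clock: 9.88
position: [0.4728, 0.0896, 0.1869]
ee_rot: [0.975, 0.224, -0.0, -0.0]
ft_force: [-0.8, 0.8, 1.1]
grip_width: 0.548
```

Run:
```python
from h import *
im,d,p=cam('wrist'); X=fcloud(d,p); Z=X[...,2]
m=(abs(Z-.139)<.006)&(np.hypot(X[...,0]-.475,X[...,1]-.0905)<.035)
r=cv2.minAreaRect(X[m][:,:2].astype(np.float32)*1000); print(m.sum(),r)
c=np.array(r[0])/1e3; to([*c,.077],25.7)
```

```text
1244 ((475.0127258300781, 88.97564697265625), (32.03755187988281, 24.066118240356445), 24.26405143737793)
offset [  1.6   1.3 110. ] roll 0.002 yaw now 25.81 pos [0.4729 0.0894 0.187 ] F [-0.6  0.5 -0.3]
```

Emit:
send_rows:
  offset:
    - [2,0.7,25]
    - [2,0.7,60]
    - [2,0.7,90]
    - [2,0.7,107]
    - [2,0.7,111]
  roll: [0.01,0.01,0.01,0.01,0.01]

```text
clock: 10.35
position: [0.4732, 0.0888, 0.0731]
ee_rot: [0.976, 0.218, -0.002, -0.001]
ft_force: [0.2, -0.2, 0.4]
grip_width: 0.547
```

Emit:
send_rows:
  offset:
    - [0,0,0]
    - [0,0,0]
    - [0,0,0]
    - [0,0,0]
    - [0,0,0]
  roll: [0,0,0,0,0]
  jaw: 0.1
  newtons: 30

```text
clock: 10.77
position: [0.4756, 0.0883, 0.0766]
ee_rot: [0.976, 0.217, 0.001, 0.0]
ft_force: [-0.4, -0.6, 2.7]
grip_width: 0.32
```

Emit:
send_rows:
  offset:
    - [0,0,0]
    - [0,0,0]
    - [0,0,-5]
    - [0,0,-15]
    - [0,0,-30]
  roll: [0,0,0,0,0]

```text
clock: 11.18
position: [0.4744, 0.0883, 0.1058]
ee_rot: [0.976, 0.217, -0.001, -0.0]
ft_force: [-0.8, 0.7, -2.0]
grip_width: 0.321
```

Emit:
send_rows:
  offset:
    - [0,0,-20]
    - [0,0,-40]
    - [0,0,-50]
    - [0,0,-50]
    - [0,0,-50]
  roll: [0,0,0,0,0]

```text
clock: 11.6
position: [0.4751, 0.0881, 0.1557]
ee_rot: [0.976, 0.217, 0.0, 0.0]
ft_force: [-0.7, 0.1, -0.6]
grip_width: 0.32
```

Run:
```python
from h import *
to([.475,.19,.165],90)
im,d,p=cam('wrist'); np.savez('w2.npz',im=im,d=d,X=fcloud(d,p)); a=im
s,_,ps=cam('side'); P,T,o=obs(); u,v=np.round(proj(P,ps)).astype(int); print(u,v)
b=cv2.resize(s[v-50:v+50,u-40:u+40],None,fx=4,fy=4)
cv2.imwrite('pics/g1.png',np.hstack([cv2.resize(a[:,170:470],None,fx=1,fy=1),b]))
```

```text
offset [ 43.1 -92.4  -9.3] roll -1.133 yaw now 25.07 pos [0.4751 0.0881 0.1557] F [-0.7  0.1 -0.6]
353 161
```

View pics/g1.png

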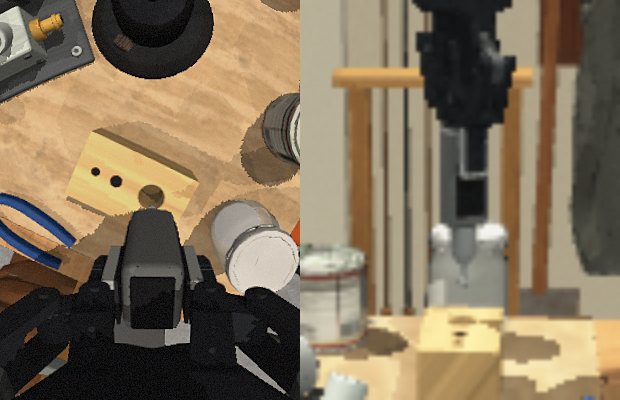

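The probe is out of the hole and hangs straight, with its tip about 29 mm above the block. Now I'll go to the block's +y side, turning to yaw 90°.

Emit:
send_rows:
  offset:
    - [9,-19,0]
    - [18,-38,0]
    - [27,-57,0]
    - [36,-77,0]
    - [46,-100,0]
  roll: [-0.11,-0.22,-0.33,-0.44,-0.55]
  newtons: 40

```text
clock: 12.12
position: [0.4738, 0.1985, 0.1545]
ee_rot: [0.879, 0.476, -0.001, -0.0]
ft_force: [0.7, 0.6, -1.6]
grip_width: 0.32
```

Emit:
send_rows:
  offset:
    - [0,0,0]
    - [0,0,0]
    - [0,0,0]
    - [0,0,0]
    - [0,0,0]
  roll: [-0.12,-0.24,-0.36,-0.48,-0.583]

```text
clock: 12.53
position: [0.4736, 0.1982, 0.1544]
ee_rot: [0.705, 0.709, -0.001, -0.001]
ft_force: [-0.4, -0.7, -1.1]
grip_width: 0.322
```

Emit:
send_rows:
  offset:
    - [0,0,0]
    - [0,0,0]
    - [0,0,0]
    - [0,0,0]
    - [0,0,0]
  roll: [0,0,0,0,0]

```text
clock: 12.95
position: [0.4742, 0.1983, 0.1556]
ee_rot: [0.708, 0.707, -0.0, 0.0]
ft_force: [-0.7, 0.2, -1.2]
grip_width: 0.32
```

Run:
```python
from h import *
to([.475,.195,.097],90); print(obs()[2]['joint_pos'])
```

```text
offset [-3.3  0.8 58.6] roll -0.002 yaw now 89.91 pos [0.4742 0.1983 0.1556] F [-0.7  0.2 -1.2]
[ 0.4224005   0.26727139 -1.0246585   1.78082988  0.24199395  1.22905526
 -0.67018816]
```

Emit:
send_rows:
  offset:
    - [0,0,20]
    - [0,0,45]
    - [0,0,58.6]
    - [-8,0,58.6]
    - [-16,0,58.6]
  roll: [0,0,0,0,0]
  newtons: 20

```text
clock: 13.37
position: [0.4738, 0.1822, 0.0971]
ee_rot: [0.707, 0.707, -0.0, -0.001]
ft_force: [-0.6, -0.2, -1.2]
grip_width: 0.324
```

Emit:
send_rows:
  offset:
    - [-3,0,0]
    - [-6,0,0]
    - [-9,0,0]
    - [-12,0,0]
    - [-15,0,0]
  roll: [0,0,0,0,0]

```text
clock: 13.78
position: [0.4748, 0.1684, 0.0979]
ee_rot: [0.707, 0.707, 0.001, -0.0]
ft_force: [-1.4, 4.9, 1.2]
grip_width: 0.32
```

Emit:
send_rows:
  offset:
    - [-2,0,0]
    - [-4,0,0]
    - [-6,0,0]
    - [-8,0,0]
    - [-8,0,0]
  roll: [0,0,0,0,0]

```text
clock: 14.2
position: [0.4748, 0.1608, 0.098]
ee_rot: [0.707, 0.707, 0.001, -0.0]
ft_force: [-1.1, 5.9, 3.4]
grip_width: 0.32
```

Run:
```python
from h import *
to([.475,.145,.097],90)
im,d,p=cam('wrist'); np.savez('w3.npz',im=im,d=d,X=fcloud(d,p)); P,T,o=obs()
for th in (0,10,20,25,30):
    t=np.radians(th); g=P-T[:,2]*.0225; print(th,np.round(fproj(g+.091*(T[:,0]*np.sin(t)+T[:,2]*np.cos(t)),p),1))
cv2.imwrite('pics/t1.png',im[100:400,150:500])
```

```text
offset [-15.8   0.2   1. ] roll 0.001 yaw now 90.05 pos [0.4748 0.1608 0.098 ] F [-1.1  5.9  3.4]
0 [322.3 207.8]
10 [322.4 188.8]
20 [322.4 170.3]
25 [322.4 161.3]
30 [322.4 152.5]
```

View pics/t1.png

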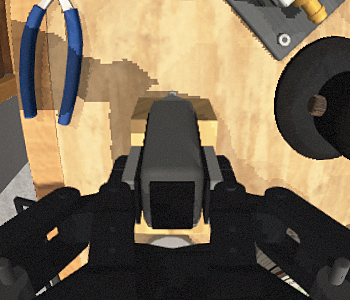

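The pivot works: the lateral force is about 6 N and the nose ball has just appeared at full-frame (323,193), which is about 8–10°. I'll continue to the computed position.

Emit:
send_rows:
  offset:
    - [-2,0,0]
    - [-4,0,0]
    - [-6,0,0]
    - [-8,0,0]
    - [-10,0,0]
  roll: [0,0,0,0,0]

```text
clock: 14.67
position: [0.4746, 0.1507, 0.0977]
ee_rot: [0.707, 0.707, 0.001, -0.0]
ft_force: [-0.2, 5.3, -0.4]
grip_width: 0.32
```

Emit:
send_rows:
  offset:
    - [-2,0,0]
    - [-4,0,0]
    - [-6,0,0]
    - [-6,0,0]
    - [-6,0,0]
  roll: [0,0,0,0,0]

```text
clock: 15.08
position: [0.4745, 0.1443, 0.0975]
ee_rot: [0.707, 0.707, 0.001, -0.0]
ft_force: [-0.1, 5.1, 0.5]
grip_width: 0.319
```

Emit:
send_rows:
  offset:
    - [5,0,0]
    - [15,0,-3]
    - [28,0,-10]
    - [40,0,-25]
    - [50,0,-40]
  roll: [0,0,0,0,0]

```text
clock: 15.5
position: [0.4736, 0.1951, 0.1377]
ee_rot: [0.707, 0.708, -0.0, -0.0]
ft_force: [0.7, -0.7, -1.6]
grip_width: 0.313
```

Emit:
send_rows:
  offset:
    - [0,0,-15]
    - [0,0,-30]
    - [0,0,-30]
    - [0,0,-30]
    - [0,0,-30]
  roll: [0,0,0,0,0]
  newtons: 60

```text
clock: 15.92
position: [0.4739, 0.1935, 0.1665]
ee_rot: [0.707, 0.707, -0.0, -0.0]
ft_force: [-0.0, 0.4, -1.4]
grip_width: 0.314
```

```bash
cat > tilt.py <<'E'
from h import *
from scipy.optimize import minimize
def bright(im,d,p,save):
    P,T,o=obs(); X=fcloud(d,p); Q=(X-P)@T*1000   # tool frame, mm
    np.savez(save,im=im,d=d,Q=Q)
    # points between the pads: slice |ty|<12, handle front (+x) face & below
    m=(abs(Q[...,1])<9)&(Q[...,2]>-70)&(Q[...,2]<90)&(abs(Q[...,0])<75)&(d>0)
    return P,T,Q,m
if __name__=='__main__':
    import sys
    im,d,p=cam('wrist'); P,T,Q,m=bright(im,d,p,sys.argv[1]+'.npz'); to(P)
    q=Q[m]; 
    for lo in range(-60,80,8):
        s=q[(q[:,2]>=lo)&(q[:,2]<lo+8)]; 
        if len(s): print(lo,len(s),'x med',np.median(s[:,0]).round(1),'max',np.percentile(s[:,0],98).round(1))
    for th in (20,22,24,26,28,30):
        t=np.radians(th); g=P-T[:,2]*.0225; print(th,np.round(fproj(g+.0875*(T[:,0]*np.sin(t)+T[:,2]*np.cos(t)),p),1))
    v=im[90:330,250:400]; cv2.imwrite('pics/'+sys.argv[1]+'.png',cv2.resize(v,None,fx=2.5,fy=2.5,interpolation=cv2.INTER_CUBIC))
E
python3 tilt.py t2
```

```text
offset [0. 0. 0.] roll 0 yaw now 90.01 pos [0.4738 0.1933 0.1662] F [ 0.   0.1 -1.4]
-60 1293 x med 13.5 max 16.5
-52 556 x med 17.3 max 18.8
-44 484 x med 19.6 max 21.0
-36 426 x med 22.0 max 23.5
-28 379 x med 24.3 max 25.8
-20 328 x med 26.6 max 28.2
-12 280 x med 28.8 max 30.3
-4 259 x med 31.3 max 32.8
4 112 x med 32.9 max 33.4
20 89 x med 31.0 max 32.3
28 108 x med 32.1 max 33.8
36 10 x med 32.6 max 33.3
44 4 x med 31.0 max 31.0
52 48 x med 32.2 max 34.6
60 15 x med 32.9 max 34.3
20 [322.3 173. ]
22 [322.3 169.5]
24 [322.3 166. ]
26 [322.3 162.6]
28 [322.3 159.2]
30 [322.3 155.8]
```

View pics/t2.png

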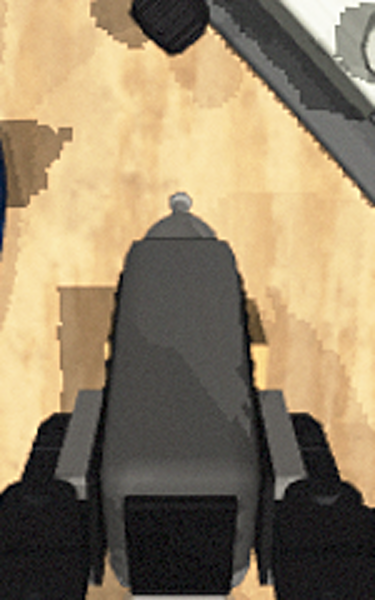

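The picture shows the ball at full-frame (322.4,171) and the neck showing. The face slope and the ball position disagree by a few degrees, so I'll use the upright picture as a reference.

```bash
cat > fit.py <<'E'
from h import *
def face(Q,d):
    m=(abs(Q[...,1])<9)&(Q[...,2]>-55)&(Q[...,2]<2)&(Q[...,0]>8)&(Q[...,0]<50)&(d>0)
    q=Q[m]; 
    for _ in range(4):
        c=np.polyfit(q[:,2],q[:,0],1); e=q[:,0]-np.polyval(c,q[:,2]); q=q[abs(e)<max(.8,2*np.std(e))]
    # bottom end of the face
    return np.degrees(np.arctan(c[0])),c[1],len(q),e.std()
E
python3 - <<'E'
from fit import *
z=np.load('w2.npz'); y=np.radians(25.07); T=np.array([[np.cos(y),np.sin(y),0],[np.sin(y),-np.cos(y),0],[0,0,-1]])
Q=(z['X']-np.array([.4751,.0881,.1557]))@T*1000; print('upright',face(Q,z['d']))
z=np.load('w3.npz'); T=np.array([[0,1,0],[1,0,0],[0,0,-1.]]); Q=(z['X']-np.array([.4748,.1608,.098]))@T*1000; print('mid',face(Q,z['d']))
z=np.load('t2.npz'); Q=z['Q']; print('now',face(Q,z['d']))
# neck/ball points in tool frame
print('ball', Q[171,322],Q[170,322],Q[172,323], 'neck', [Q[v,322].round(1) for v in (178,180,182,184)])
# handle underside lower edge row: scan column 322
print([(v,Q[v,322].round(1).tolist()) for v in range(183,194,2)])
E
```

```text
upright (np.float64(-0.031138587964437997), np.float64(16.05262849306643), 1779, np.float64(0.308641223681192))
mid (np.float64(6.327150623047187), np.float64(21.80097748947215), 2124, np.float64(0.3280086532162612))
now (np.float64(16.19382988774965), np.float64(31.27112557850042), 2697, np.float64(0.36795347640328513))
ball [32.45885135 -0.20686156 54.59034439] [32.96686849 -0.20509794 55.78084387] [31.82104329  0.51237107 54.09548117] neck [array([32.6, -0.3, 30.3]), array([32.3, -0.3, 25.8]), array([31.1, -0.3, 25.2]), array([30.6, -0.3, 21.9])]
[(183, [30.9, -0.3, 23.5]), (185, [33.0, -0.3, 9.3]), (187, [33.1, -0.3, 4.1]), (189, [31.9, -0.3, 4.1]), (191, [31.4, -0.3, 1.8]), (193, [31.1, -0.3, -1.4])]
```

The upright reference fits 0.0°, so the face slope can be trusted: the lean is 16.2°, pivoting effectively about 50 mm behind the TCP. I'll repeat the push with a recomputed end point for 25°.

Emit:
send_rows:
  offset:
    - [0,0,30]
    - [0,0,60]
    - [-10,0,73]
    - [-25,0,73]
    - [-40,0,73]
  roll: [0,0,0,0,0]

```text
clock: 16.38
position: [0.4727, 0.153, 0.0921]
ee_rot: [0.707, 0.708, -0.001, -0.001]
ft_force: [-0.6, 0.4, -1.4]
grip_width: 0.314
```

Emit:
send_rows:
  offset:
    - [-5,0,0]
    - [-9,0,0]
    - [-13,0,0]
    - [-17,0,0]
    - [-20,0,0]
  roll: [0,0,0,0,0]
  newtons: 20

```text
clock: 16.8
position: [0.4743, 0.136, 0.0944]
ee_rot: [0.707, 0.708, 0.001, -0.001]
ft_force: [-0.2, 8.5, 2.6]
grip_width: 0.315
```

Emit:
send_rows:
  offset:
    - [-2,0,0]
    - [-2,0,0]
    - [-2,0,0]
    - [-2,0,0]
    - [-2,0,0]
  roll: [0,0,0,0,0]

```text
clock: 17.22
position: [0.4745, 0.1338, 0.0947]
ee_rot: [0.707, 0.708, 0.001, -0.0]
ft_force: [-1.4, 5.0, 3.3]
grip_width: 0.315
```

```bash
python3 tilt.py t3 >/dev/null
python3 - <<'E'
from fit import *
z=np.load('t3.npz'); print(face(z['Q'],z['d'])); to([.475,.2,.17],90)
E
```

```text
(np.float64(23.544311425512454), np.float64(38.896532454625095), 3083, np.float64(0.3899601114556384))
offset [ 66.4   0.7 -75.2] roll 0.001 yaw now 90.08 pos [0.4745 0.1337 0.0947] F [-0.7  4.4  3.1]
```

Emit:
send_rows:
  offset:
    - [-1,0,0]
    - [-2,0,0]
    - [-3,0,0]
    - [-3,0,0]
    - [-3,0,0]
  roll: [0,0,0,0,0]

```text
clock: 17.68
position: [0.4746, 0.1311, 0.0947]
ee_rot: [0.707, 0.708, 0.002, -0.001]
ft_force: [-0.8, 5.4, 2.1]
grip_width: 0.312
```

Emit:
send_rows:
  offset:
    - [8,0,0]
    - [20,0,-3]
    - [35,0,-10]
    - [50,0,-30]
    - [60,0,-50]
  roll: [0,0,0,0,0]

```text
clock: 18.1
position: [0.4732, 0.1901, 0.144]
ee_rot: [0.707, 0.708, -0.001, -0.001]
ft_force: [0.6, 0.5, -1.9]
grip_width: 0.318
```

Emit:
send_rows:
  offset:
    - [0,0,-15]
    - [0,0,-30]
    - [0,0,-30]
    - [0,0,-30]
    - [0,0,-30]
  roll: [0,0,0,0,0]
  newtons: 80

```text
clock: 18.52
position: [0.4739, 0.1881, 0.1731]
ee_rot: [0.707, 0.707, -0.001, -0.0]
ft_force: [0.3, 0.2, -2.0]
grip_width: 0.313
```

```bash
python3 tilt.py t4 >/dev/null
python3 - <<'E'
from fit import *
z=np.load('t4.npz'); Q=z['Q']; d=z['d']; print(face(Q,d)); to([.475,.2,.17],90)
# sideways tilt / twist: handle face normal via plane fit
m=(abs(Q[...,1])<9)&(Q[...,2]>-50)&(Q[...,2]<0)&(Q[...,0]>8)&(Q[...,0]<50); q=Q[m]; A=np.c_[q[:,1],q[:,2],np.ones(len(q))]; print('plane x=a y+b z+c',np.linalg.lstsq(A,q[:,0],rcond=None)[0])
# ball
m=(abs(Q[...,1])<6)&(Q[...,2]>45)&(Q[...,2]<75)&(Q[...,0]>20)&(Q[...,0]<60); q=Q[m]; print('ball pts',len(q),q.min(0) if len(q) else '',q.max(0) if len(q) else '',np.median(q,0))
m=(abs(Q[...,1])<14)&(Q[...,2]>22)&(Q[...,2]<45)&(Q[...,0]>10)&(Q[...,0]<60); q=Q[m]; print('neck',len(q),np.percentile(q,[2,50,98],axis=0).round(1).tolist())
E
```

```text
(np.float64(24.257527539965444), np.float64(39.86217534169349), 3110, np.float64(0.391064042079972))
offset [12.   1.2  2.9] roll -0.0 yaw now 89.99 pos [0.4738 0.188  0.1729] F [-0.8  0.2 -1.5]
plane x=a y+b z+c [-7.00242180e-03  4.50141715e-01  3.98458735e+01]
ball pts 86 [43.70654898 -3.76071804 45.35781955] [49.76107199  2.64995769 56.3047149 ] [46.67803499 -0.21548083 52.71667556]
neck 223 [[37.2, -10.1, 22.3], [42.5, -0.9, 26.2], [45.1, 8.6, 35.7]]
```

View pics/t4.png

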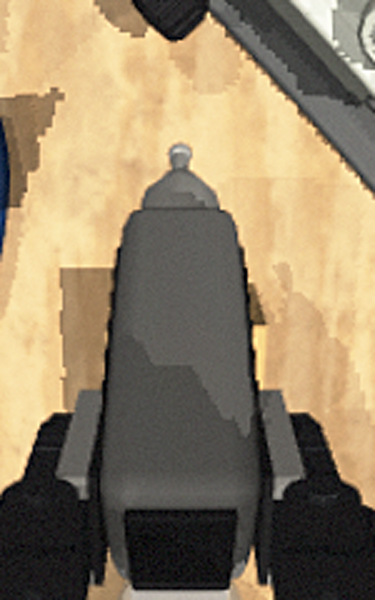

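The lean is 24.3° with 0.4° sideways, which is square within about 1°. In the tool frame the tip sits at (47.6, -0.3, 58.4) mm; ball and rigid geometry agree to under 1 mm. Next I'll turn to the receiver's yaw and go above the boss.

Emit:
send_rows:
  offset:
    - [0,0,-5]
    - [0,0,-10]
    - [0,0,-15]
    - [0,0,-20]
    - [0,0,-20]
  roll: [0.12,0.24,0.36,0.48,0.6]

```text
clock: 18.98
position: [0.4743, 0.1883, 0.1939]
ee_rot: [0.886, 0.464, -0.0, 0.0]
ft_force: [1.2, 0.0, -1.0]
grip_width: 0.314
```

Emit:
send_rows:
  offset:
    - [0,0,0]
    - [0,0,0]
    - [0,0,0]
    - [0,0,0]
    - [0,0,0]
  roll: [0.1,0.2125,0.2125,0.2125,0.2125]

```text
clock: 19.4
position: [0.474, 0.1882, 0.1936]
ee_rot: [0.928, 0.372, -0.0, -0.0]
ft_force: [-0.7, -0.6, -0.8]
grip_width: 0.309
```

```bash
cat > goal.py <<'E'
from h import *
def goal(standoff,dot=(.5474,.2711,.078),tip=(47.6,-.3,58.4),yaw=43.45):
    c,s=np.cos(np.radians(yaw)),np.sin(np.radians(yaw)); T=np.array([[c,s,0],[s,-c,0],[0,0,-1]]); n=np.array([-.4226*c,-.4226*s,.9063])
    return np.array(dot)+n*standoff/1e3-T@np.array(tip)/1e3
E
python3 - <<'E'
from goal import *
for s in (40,20): print(goal(s)); to(goal(s),43.45)
E
```

```text
[0.50077804 0.22652143 0.172652  ]
offset [45.8 -9.2 20.9] roll 0.004 yaw now 43.66 pos [0.474  0.1882 0.1936] F [-0.7 -0.6 -0.8]
[0.50691398 0.23233405 0.154526  ]
offset [54.2 -9.2 39. ] roll 0.004 yaw now 43.66 pos [0.474  0.1882 0.1936] F [-0.7 -0.6 -0.8]
```

Emit:
send_rows:
  offset:
    - [10,-2,0]
    - [25,-5,5]
    - [40,-9,13]
    - [46,-9.2,21]
    - [48,-9.2,26]
  roll: [0.004,0.004,0.004,0.004,0.004]

```text
clock: 19.82
position: [0.5026, 0.2287, 0.1668]
ee_rot: [0.929, 0.37, -0.001, -0.001]
ft_force: [0.4, 0.5, -2.2]
grip_width: 0.314
```

Emit:
send_rows:
  offset:
    - [3,0,6]
    - [6.2,0,13]
    - [6.2,0,13]
    - [6.2,0,13]
    - [6.2,0,13]
  roll: [0,0,0,0,0]

```text
clock: 20.23
position: [0.5074, 0.232, 0.1554]
ee_rot: [0.93, 0.368, 0.0, 0.0]
ft_force: [-0.7, -0.1, -0.9]
grip_width: 0.31
```

```bash
python3 tilt.py b1 >/dev/null
python3 - <<'E'
from fit import *; from goal import *
z=np.load('b1.npz'); Q=z['Q']; d=z['d']; im=z['im']; print(face(Q,d)); to(goal(20),43.45)
p=eyes.camera_params('wrist'); P,T,o=obs()
print('pred dot px',fproj([.5474,.2711,.078],p),'pred tip px',fproj(P+T@np.array([47.6,-.3,58.4])/1e3,p))
c=im[60:220,240:400]; cv2.imwrite('pics/b1c.png',cv2.resize(c,None,fx=4,fy=4,interpolation=cv2.INTER_CUBIC))
E
```

```text
(np.float64(24.247523210950234), np.float64(39.112886991399165), 3168, np.float64(0.40449023361526887))
offset [-0.2 -0.6  1. ] roll -0.004 yaw now 43.21 pos [0.5075 0.232  0.1555] F [-0.  -0.6 -0.7]
pred dot px (np.float64(320.7051556452039), np.float64(135.52208658468152)) pred tip px (np.float64(321.86214841888057), np.float64(148.82036913006488))
```

View pics/b1c.png

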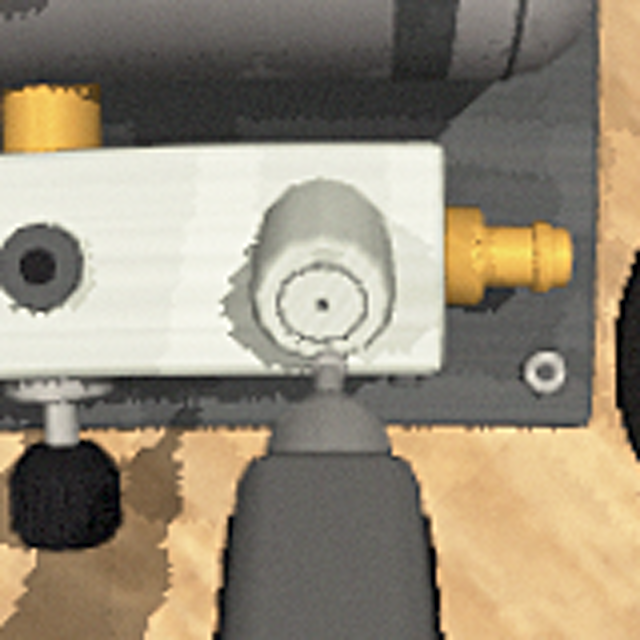

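The dot is at full-frame (320.5,136), where predicted to half a pixel. The nose ball is at about (322.3,150), roughly 1.2 mm to the side of the dot. I'll correct that and approach along the face normal.

Emit:
send_rows:
  offset:
    - [1.5,-0.5,4]
    - [3.5,-1.1,8]
    - [5.5,-1.1,12]
    - [7,-1.1,15.5]
    - [7,-1.1,15.5]
  roll: [-0.004,-0.004,-0.004,-0.004,-0.004]

```text
clock: 20.7
position: [0.5114, 0.2379, 0.1386]
ee_rot: [0.929, 0.37, -0.001, -0.0]
ft_force: [0.1, 0.1, -3.3]
grip_width: 0.314
```

Emit:
send_rows:
  offset:
    - [0,0,0]
    - [0,0,0]
    - [0,0,0]
    - [0,0,0]
    - [0,0,0]
  roll: [0,0,0,0,0]

```text
clock: 21.12
position: [0.5118, 0.2379, 0.1397]
ee_rot: [0.929, 0.37, 0.0, 0.0]
ft_force: [0.4, -0.6, -0.6]
grip_width: 0.305
```

Run:
```python
from goal import *
to(goal(0),43.45)
im,d,p=cam('wrist'); P,T,o=obs(); print('pred dot px',fproj([.5474,.2711,.078],p),'pred tip px',fproj(P+T@np.array([47.6,-.3,58.4])/1e3,p))
c=im[90:170,270:370]; cv2.imwrite('pics/b2.png',cv2.resize(c,None,fx=6,fy=6,interpolation=cv2.INTER_CUBIC))
```

```text
offset [1.1 0.7 3.4] roll -0.0 yaw now 43.44 pos [0.5118 0.2379 0.1397] F [ 0.4 -0.6 -0.6]
pred dot px (np.float64(322.6956798511675), np.float64(146.73581275244857)) pred tip px (np.float64(321.8323736112773), np.float64(148.79443899361132))
```

View pics/b2.png

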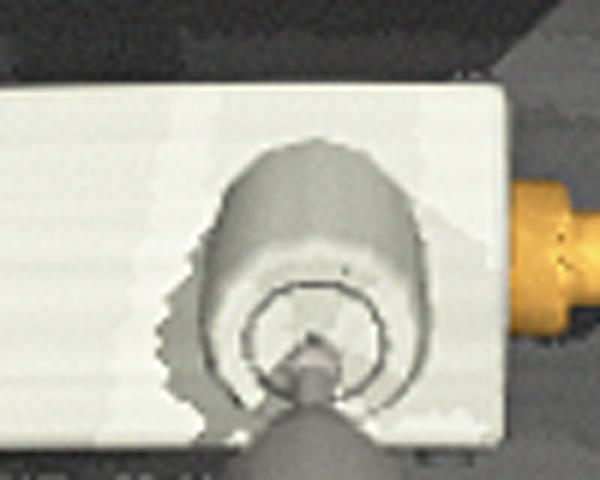

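The ring's centre is at crop (313,340) and the ball at (316,357), about 0.3 mm to the side and some 3.5 mm short of the face. Now I'll press in gently.

Emit:
send_rows:
  offset:
    - [0.4,-0.3,0.9]
    - [0.8,-0.3,1.8]
    - [1.3,-0.3,2.7]
    - [1.7,-0.3,3.6]
    - [1.7,-0.3,3.6]
  roll: [0,0,0,0,0]

```text
clock: 21.58
position: [0.5127, 0.2393, 0.1359]
ee_rot: [0.929, 0.37, -0.0, 0.0]
ft_force: [-0.2, -0.3, 0.2]
grip_width: 0.308
```

Emit:
send_rows:
  offset:
    - [0,0,0]
    - [0,0,0]
    - [0,0,0]
    - [0,0,0]
    - [0,0,0]
  roll: [0,0,0,0,0]

```text
clock: 22.0
position: [0.5127, 0.2392, 0.136]
ee_rot: [0.929, 0.37, 0.0, 0.0]
ft_force: [0.0, -0.6, 0.8]
grip_width: 0.311
```

Emit:
send_rows:
  offset:
    - [0.4,0,0.9]
    - [0.8,0,1.8]
    - [0.8,0,1.8]
    - [0.8,0,1.8]
    - [0.8,0,1.8]
  roll: [0,0,0,0,0]

```text
clock: 22.42
position: [0.5133, 0.2398, 0.1342]
ee_rot: [0.929, 0.37, -0.0, 0.0]
ft_force: [-1.8, -0.5, 1.1]
grip_width: 0.313
```

Run:
```python
from goal import *
to(goal(0),43.45)
n=np.array([-.4226*.726,-.4226*.6877,.9063])
F=[]
for i in range(6): cam('wrist'); F.append(obs()[2]['ft_force'])
F=np.array(F); print(F.mean(0).round(2),F.std(0).round(2),'n',(F.mean(0)@n).round(2))
```

```text
offset [-1.3  1.  -2.2] roll -0.0 yaw now 43.45 pos [0.5133 0.2398 0.1342] F [-1.8 -0.5  1.1]
[-0.97 -0.82  1.56] [0.51 0.37 0.36] n 1.96
```

The push is about 3.05 N with the probe's weight removed, so about 2.4 mm in. Geometry says 2.5 mm. I'll add 2.5 mm.

Emit:
send_rows:
  offset:
    - [0.3,0,0.6]
    - [0.6,0,1.2]
    - [0.8,0,1.8]
    - [1.05,0,2.3]
    - [1.05,0,2.3]
  roll: [0,0,0,0,0]

```text
clock: 23.13
position: [0.5141, 0.2405, 0.1319]
ee_rot: [0.929, 0.37, -0.0, 0.0]
ft_force: [-2.0, -1.9, 3.8]
grip_width: 0.309
```

Emit:
send_rows:
  offset:
    - [0,0,0]
    - [0,0,0]
    - [0,0,0]
    - [0,0,0]
    - [0,0,0]
  roll: [0,0,0,0,0]

```text
clock: 23.55
position: [0.5141, 0.2405, 0.1319]
ee_rot: [0.929, 0.37, 0.0, 0.0]
ft_force: [-1.3, -2.4, 2.9]
grip_width: 0.307
```

Run:
```python
from fit import *; from goal import *
to(goal(0),43.45)
n=np.array([-.4226*.726,-.4226*.6877,.9063]); F=[]
for i in range(8): im,d,p=cam('wrist'); F.append(obs()[2]['ft_force'])
F=np.array(F); print(F.mean(0).round(2),'n',(F.mean(0)@n).round(2),'push',(F.mean(0)@n+1.1).round(2))
P,T,o=obs(); Q=(fcloud(d,p)-P)@T*1000; print('tilt',face(Q,d))
c=im[90:170,270:370]; cv2.imwrite('pics/b3.png',cv2.resize(c,None,fx=6,fy=6,interpolation=cv2.INTER_CUBIC))
```

```text
offset [-2.4  1.  -4.5] roll -0.0 yaw now 43.45 pos [0.5141 0.2405 0.1319] F [-1.3 -2.4  2.9]
[-1.79 -1.36  3.09] n 3.74 push 4.84
tilt (np.float64(24.264900674008967), np.float64(39.20203923015918), 3149, np.float64(0.39445415670283285))
```

View pics/b3.png

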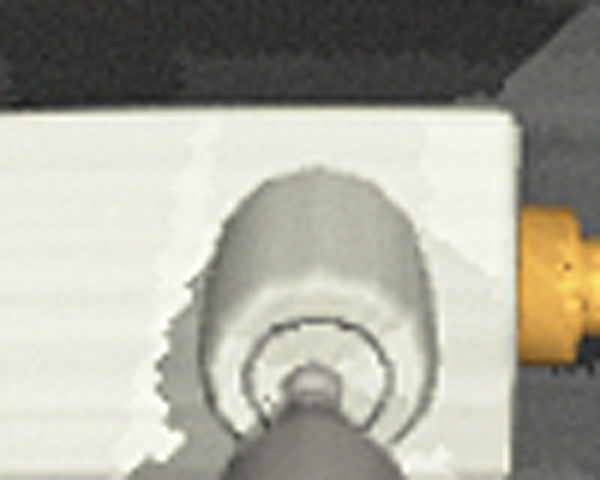

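Final check: the ball sits on the ring's centre within about 0.5 mm, the push is 4.8 N (about 4.9 mm in), and the lean is 24.3° against 25°. The grip is 80 N and the pose is steady, so I'm handing in.

```bash
python3 -c "
from h import *
print(obs()[2]['clock'],manip.hand_in())"
```

```text
the job is handed in; nothing more can be done
23.95 None
```

The job is handed in at about 24 s. The valve was reseated first, and the listening probe is now held pressed on the boss's dot.

- **Valve knob:** I pulled it 25.0 mm out to a firm stop, which a second tug confirmed, then pushed it home to a firm stop. A wrist-camera measurement afterwards put it within 0.3 mm of where it started.
- **Probe:** I took the grey probe from the block. The arm's moves cannot tilt the tool, so I pivoted the probe in a light grip against the wooden block's top edge. I then gripped it at 80 N and pressed it onto the boss.
- **Last checks:**

| Check | Measured | Wanted |
|---|---|---|
| Lean | 24.3° (0.4° sideways before pressing) | 25° |
| Nose position | about 0.5 mm from the ring's centre | on the dot |
| Push | 4.8 N, about 4.9 mm in | 4.9 N, half way |

**Disagreements:**
- The first knob grip sat too high, so I redid it.
- The first tilt push gave only 16° instead of 25°, because the probe pivoted higher in the grip than I had assumed. I measured that and corrected it.
- At the end the calibrated numbers put the tip about 1 mm sideways from where the picture showed it. I trusted the picture.

I planned the moves to stay clear of the tin, jar and pliers and did not touch them knowingly, but I did not measure their positions again at the end.

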